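# Hook the drain cover into the drip tray

## Robot

A 6-joint arm with a two-finger parallel gripper is mounted at the origin on the work surface. World frame = base frame: x ahead of the robot, y to its left, z up, the work surface at z = 0. Lengths are in m, angles in rad, forces in N, time in s.
With the tool pointing down it reaches from about 0.425 to 0.95 m from the base axis. Payload 3.5 kg.
Tool frame: the origin (TCP) lies at the very end of the fingers, on their centre line; the grasp point (between the pads) lies 19 mm behind it; y points along the fingers, z is the direction in which the jaws open and shut, and the axes are right-handed (so a half turn about y gives the same grasp; the last joint's range is limited). The gripper opens to 85 mm and grips with 20 to 120 N. Pads are 22 mm wide; open, the fingers measure 114 mm over their backs; the gripper's body (76 mm by 85 mm) begins 54 mm behind the grasp point. The pads swing forward as they close: fully open they stand 13 mm farther back than shut.
Start: joints at [1.025, 0.286, 1.577, -0, 1.279, -0.15], TCP at [0.26, 0.623, 0.231] pointing down, gripper open.
Joint ranges: [-2.77, 2.77], [-0.9, 2.22], [0.21, 2.48], [-1.53, 4.67], [0.24, 2.81], [-2.84, 2.84]. Speed limits (rad/s): [2.79, 2.79, 3.14, 3.14, 3.14, 3.14].

## Interface

Orientations are given as a unit quaternion [x, y, z, w].
In Python, from plant import ctrl, cams gives the robot as it stands.
- The arm moves only by the tool play_rows, never from a script. Its argument "steps" is a list of rows, each an object of numbers: "claw": the finger opening in cm, from 0 to 8.54; "tx", "ty", "tz": the shift along the tool's x, y, z in cm; "ax", "ay", "az": the turn, a rotation vector about the tool's x, y, z in degrees. A call has 1 to 12 rows; each row is the pose to reach, as a shift and turn from the pose commanded when the call began, along the tool's axes at that moment; what a row does not reach only later rows make up. A row lasts 1/12 s, in which the tool goes at most 41.7 mm and 7.16 degrees, less where a joint would pass 70% of its speed; a pose out of reach is approached as far as the arm can. A call with a gripper value outside its range is refused whole. The fingers move at their own pace and stop on an object; "grip_force" is the grip in N (left out, the last holds). Time passes only in rows, so rows that repeat a pose let the fingers close. It gives the time, the measured TCP pose, the force and the opening at its end, in the units of the state.
- ctrl.get_state(): the state, without advancing time (a new reading comes with each control period).
- cams.read_camera(name): name is "scene" or "side" or "wrist"; returns (picture, depth): 420x560x3 uint8, blue, green, red; 420x560 float32, m along the optical axis (not along the pixel's ray), 0 where there is no reading.
- cams.camera_model(name): a dict with "intrinsics" (3x3 intrinsics, pixels), "rvec" (rotation vector, rad) and "tvec" (3), from world to camera coordinates, as OpenCV has them; the wrist camera has in their place "tool_from_camera" (4x4, takes a point from camera to tool coordinates, whose origin is the TCP and whose axes are the tool frame's). Camera axes: x right, y down, z forward; pixel columns grow to the right and rows downward; lengths in m; the calibration is good to about 2 mm. A picture is of the moment at which its call begins: read the wrist's pose just before it. camera_model takes no time and is no camera call.
- ctrl.sign_off(): hands the job in, once; it reports no verdict.
The state is a dict: "time": time; "qpos": joint angles; "dq": joint speeds; "joint_efforts": joint torques, N m; "eef_pos": TCP position; "tcp_rot": TCP orientation; "contact_force": force on the tool from outside, world axes, zero at the start; "wrist_torque": the same for the moment, N m; "opening": opening from 0.0 (shut) to 1.0 (fully open).
Only numpy, scipy, OpenCV 4.12 (cv2) and the standard library are available. Lean on these libraries where they do the work, as an engineer would, in place of code of your own. Each camera call takes 0.05 s, during which the arm holds its last target.

## Task

Fit the longer of the two perforated steel covers into the drip tray: hook its plain end under the tray's lip, then swing the end with the upturned flange down, so that the cover lies flat on the ledges inside the tray, and let go. Leave the shorter cover where it is.

Things in the scene. Friction and masses are not known exactly. Their poses are not given: they have to be found in the camera images.
- cover: Longer perforated steel cover, 0.2-0.45 kg, loose, flat on the white board (top at z = 0.010). Plate 150 (x) x 90 (y) x 4 mm. Origin: centre of its underside; +x to the end with the flange, z up. Above the centre a dark bar handle along x, on legs at both ends: 70 long, 12 wide (y), 45 to 59 mm above the underside; pinch it across y from above. Flange 3 mm thick, top 34 mm above the underside.
- cover_hook (a point): Middle of the lower edge of the longer cover's plain end, 75 mm from the cover's origin along its -x; this end goes under the lip. Axes as the cover's.
- tray: Fixed open steel drip tray on the board, 178 (x) x 118 (y) x 52 mm. Origin: centre of its underside, z up. Inside x -85..85, y -55..55 mm. Flat ledges along both long sides, tops at z = 20 mm, 28 mm wide. Rim at z = 48 mm. Lip: 4 mm sheet over the -x end (nearer the robot), full width, reaching in to x = -51 mm, underside z = 48 mm. The opening left, 136 mm, is shorter than the cover.
- short_cover: The shorter cover, not to be used: 105 mm long, with the same width, flange and handle as the longer one. Origin: centre of the plate's underside, x towards its flange.

How it is judged:
On the way:
1. the cover's plain end is under the lip while its flanged end is still raised (x of cover_hook in the frame of tray between -0.09 and -0.055 m and z of cover_hook in the frame of tray between 0.012 and 0.045 m and angle between the z axis of cover and the z axis of tray, either way round above 0.07 rad and z of cover in the frame of tray above 0.026 m), for 0.1 s.
At the end, for the whole second after the job is handed in: The longer cover lies still inside the tray: plain end at least 8 mm under the lip, the underside within 6 mm of the ledges' height, flat within 0.1 rad, along the tray within 0.25 rad and within 18 mm of its middle line; the shorter cover is within 30 mm of where it began (x of cover_hook in the frame of tray below -0.059 m and z of cover_hook in the frame of tray below 0.028 m and z of cover in the frame of tray between 0.015 and 0.026 m and y of cover in the frame of tray between -0.018 and 0.018 m and angle between the z axis of cover and the z axis of tray, either way round below 0.1 rad and angle between the x axis of cover and the x axis of tray, either way round below 0.25 rad and linear speed of cover below 0.02 m/s and distance of short_cover from where it was at the start of the episode below 0.03 m); the robot touches nothing.
It fails at once if the shorter cover is moved by more than 30 mm (distance of short_cover from where it was at the start of the episode above 0.03 m).
It also fails if it takes over 43 s, if anything falls off the work surface, if the arm or the gripper's body presses on something with over 40 N, if the wrist force passes 120 N, or if a joint passes its speed limit or range.

## Working session

There is one attempt and no reset: what is moved stays moved. The work goes in short steps, Python scripts to look and compute and a tool call to move; the robot and the scene stay as the last step left them, time stands still between calls to the robot, and variables do not carry over. Pictures are saved under pics/ and viewed, and the job is handed in when it is done.

Besides the shell and the picture viewer there is one more tool, called after ">>>" by a JSON object that holds its "op" and its "data". play_rows: Moves the arm, as the interface text tells. Its arguments: {"type":"object","properties":{"steps":{"type":"array","items":{"type":"object","properties":{"claw":{"type":"number"},"tx":{"type":"number"},"ty":{"type":"number"},"tz":{"type":"number"},"ax":{"type":"number"},"ay":{"type":"number"},"az":{"type":"number"}}}},"grip_force":{"type":"number"}},"required":["steps"]}

```bash
ls; mkdir -p pics
cat > h.py <<'E'
import numpy as np, cv2, pickle
from scipy.spatial.transform import Rotation as R
from plant import ctrl, cams
def cap(n,tag):
    st=ctrl.get_state(); im,d=cams.read_camera(n); m=cams.camera_model(n)
    pickle.dump((st,im,d,m),open(f'pics/{tag}.pkl','wb')); cv2.imwrite(f'pics/{tag}.png',im)
    return st
def load(tag): return pickle.load(open(f'pics/{tag}.pkl','rb'))
def c2w(tag):
    st,im,d,m=load(tag)
    T=np.eye(4)
    if 'rvec' in m:
        T[:3,:3]=cv2.Rodrigues(np.array(m['rvec'],float))[0];T[:3,3]=np.ravel(m['tvec']);return np.linalg.inv(T)
    T[:3,:3]=R.from_quat(st['tcp_rot']).as_matrix();T[:3,3]=st['eef_pos']
    return T@np.array(m['tool_from_camera'])
def cloud(tag):
    st,im,d,m=load(tag);K=np.array(m['intrinsics']);v,u=np.indices(d.shape)
    P=np.stack([(u-K[0,2])/K[0,0]*d,(v-K[1,2])/K[1,1]*d,d],-1);T=c2w(tag)
    W=P@T[:3,:3].T+T[:3,3];W[d==0]=np.nan;return W
def onplane(tag,u,v,z):
    st,im,d,m=load(tag);K=np.array(m['intrinsics']);T=c2w(tag)
    r=T[:3,:3]@np.linalg.solve(K,[u,v,1]);return T[:3,3]+r*(z-T[2,3])/r[2]
E
python3 - <<'E'
from h import *
for n in('scene','side','wrist'):st=cap(n,n+'0')
print(st)
for n in('scene0','side0','wrist0'):print(n,c2w(n).round(3).tolist())
E
```

```text
pics
{'time': 0.1, 'qpos': array([ 1.02498591e+00,  2.87082714e-01,  1.57805130e+00,  1.32428062e-05,
        1.27863077e+00, -1.49982588e-01]), 'dq': array([-0.00119813,  0.00062705, -0.00224035, -0.00077416, -0.00029705,
        0.00152811]), 'joint_efforts': array([ 9.31156319e-04, -4.07293653e+01, -2.93700117e+01, -1.41523769e-04,
        3.38651065e-03, -2.80943908e-06]), 'eef_pos': array([0.25990031, 0.6222981 , 0.23007055]), 'tcp_rot': array([ 0.69402302, -0.13930172,  0.13876966, -0.69258216]), 'contact_force': array([ 0.64607329, -0.10785586, -0.8322871 ]), 'wrist_torque': array([ 0.03253967,  0.01617002, -0.00190905]), 'opening': 0.9980870196759362}
scene0 [[-0.415, 0.685, -0.598, 1.043], [0.91, 0.306, -0.281, 0.252], [-0.009, -0.661, -0.751, 0.725], [0.0, 0.0, 0.0, 1.0]]
side0 [[-0.765, -0.437, 0.473, 0.162], [-0.644, 0.524, -0.557, 0.446], [-0.004, -0.731, -0.682, 0.584], [0.0, 0.0, 0.0, 1.0]]
wrist0 [[0.386, 0.879, 0.28, 0.187], [0.922, -0.367, -0.12, 0.652], [-0.003, 0.305, -0.952, 0.372], [0.0, 0.0, 0.0, 1.0]]
```

View pics/scene0.png

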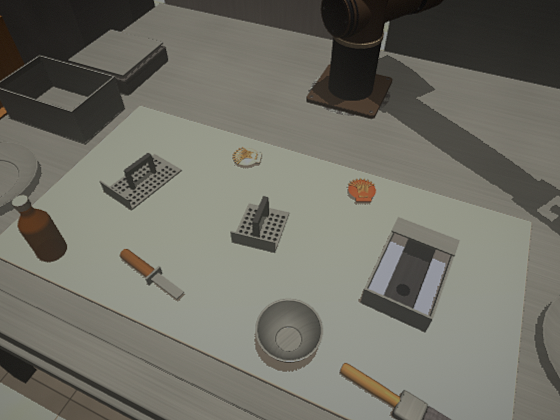

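View pics/side0.png

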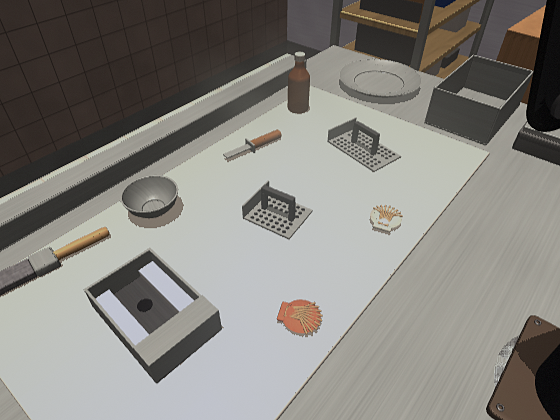

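View pics/wrist0.png

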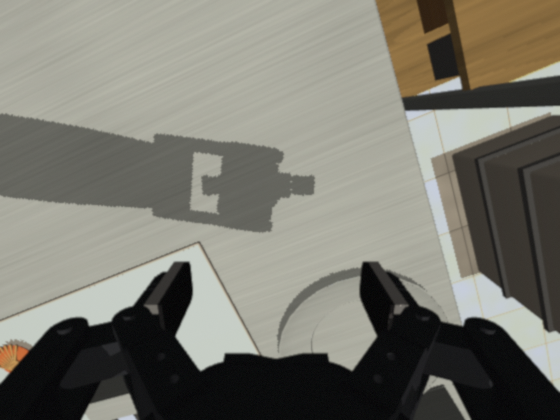

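The scene image shows covers at about (140,180) and (260,225), with the tray at (410,270). I'll measure all three from the depth data.

```bash
cat > m.py <<'E'
from h import *
boxes={'scene0':{'A':(95,140,190,215),'B':(222,190,298,258),'tray':(350,210,470,335)},
'side0':{'A':(320,110,410,175),'B':(235,172,320,245),'tray':(75,240,230,390)}}
for t in boxes:
  W=cloud(t)
  for k,(a,b,c,d) in boxes[t].items():
    P=W[b:d,a:c].reshape(-1,3);P=P[~np.isnan(P[:,0])]
    if k=='tray':
        Q=P[(P[:,2]>.05)&(P[:,2]<.075)]
        print(t,k,len(Q),cv2.minAreaRect((Q[:,:2]*1000).astype(np.float32)), np.percentile(P[:,2],[1,99]))
        for lo in np.arange(0,.075,.005): print(round(lo,3),((P[:,2]>lo)&(P[:,2]<lo+.005)).sum(),end=' ')
        print()
        Q=P[(P[:,2]>.057)&(P[:,2]<.066)]; print('rim',cv2.minAreaRect((Q[:,:2]*1000).astype(np.float32)))
    else:
        H=P[(P[:,2]>.064)]
        print(t,k,'handle top',len(H),cv2.minAreaRect((H[:,:2]*1000).astype(np.float32)),np.median(H[:,2]), np.percentile(P[:,2],[1,99]))
        Q=P[(P[:,2]>.0125)]
        print('  all',cv2.minAreaRect((Q[:,:2]*1000).astype(np.float32)))
        F=P[(P[:,2]>.02)&(P[:,2]<.042)]
        print('  mid mean',F[:,:2].mean(0))
  B=W[250:400,300:340].reshape(-1,3) if t=='scene0' else W[250:290,180:270].reshape(-1,3)
  print('board z',np.nanmedian(B[:,2]))
E
python3 m.py
python3 - <<'E'
from h import *
for t,(a,b,c,d) in {'scene0':(90,130,310,260),'side0':(230,110,420,250)}.items():
    im=load(t)[1][b:d,a:c];cv2.imwrite(f'pics/{t}_c.png',cv2.resize(im,None,fx=3.6,fy=3.6,interpolation=cv2.INTER_CUBIC))
E
```

```text
scene0 A handle top 193 ((533.4266967773438, -310.0114440917969), (15.2644624710083, 70.40748596191406), 77.58341979980469) 0.07030623405944858 [0.00952285 0.07108577]
  all ((517.7282104492188, -331.2893981933594), (265.914306640625, 225.37332153320312), 31.503965377807617)
  mid mean [ 0.57939667 -0.31842968]
scene0 B handle top 198 ((544.0521850585938, -12.229948043823242), (70.27316284179688, 12.585789680480957), 7.5829010009765625) 0.07066675560986219 [0.00931154 0.0712413 ]
  all ((531.7353515625, -23.50799560546875), (178.7822265625, 162.7993621826172), 24.132741928100586)
  mid mean [ 0.5852085  -0.00579275]
scene0 tray 1869 ((541.1610717773438, 287.8991394042969), (118.2361831665039, 181.77113342285156), 85.82806396484375) [0.00899581 0.06482111]
0.0 0 0.005 809 0.01 7956 0.015 1475 0.02 123 0.025 311 0.03 1965 0.035 149 0.04 142 0.045 148 0.05 159 0.055 438 0.06 1164 0.065 108 0.07 0 
rim ((541.1610717773438, 287.8991394042969), (118.2361831665039, 181.77113342285156), 85.82806396484375)
board z 0.011861699199467557
side0 A handle top 124 ((532.5640258789062, -309.037506103
[... 278 characters left out ...]
 ((543.5255737304688, -10.626855850219727), (69.9015884399414, 12.957418441772461), 7.669857025146484) 0.06816997229621224 [0.00767872 0.06868653]
  all ((549.2589721679688, -22.899627685546875), (149.3205108642578, 157.8641815185547), 52.503334045410156)
  mid mean [0.57260841 0.00269386]
side0 tray 3421 ((541.0919189453125, 289.0078125), (118.6417465209961, 179.98602294921875), 85.6848373413086) [0.00796009 0.06305136]
0.0 0 0.005 6658 0.01 7991 0.015 641 0.02 347 0.025 1422 0.03 1411 0.035 398 0.04 436 0.045 419 0.05 427 0.055 900 0.06 2093 0.065 1 0.07 0 
rim ((541.0266723632812, 289.0141906738281), (118.45242309570312, 179.89151000976562), 85.75167846679688)
board z 0.009886927129404588
```

View pics/scene0_c.png

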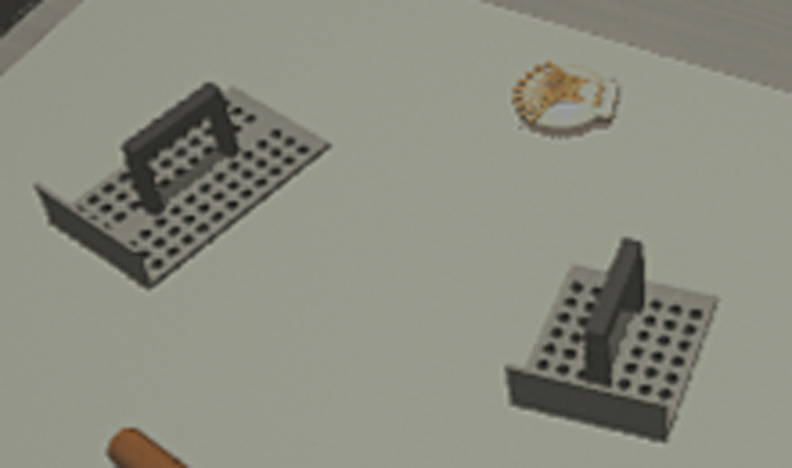

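View pics/side0_c.png

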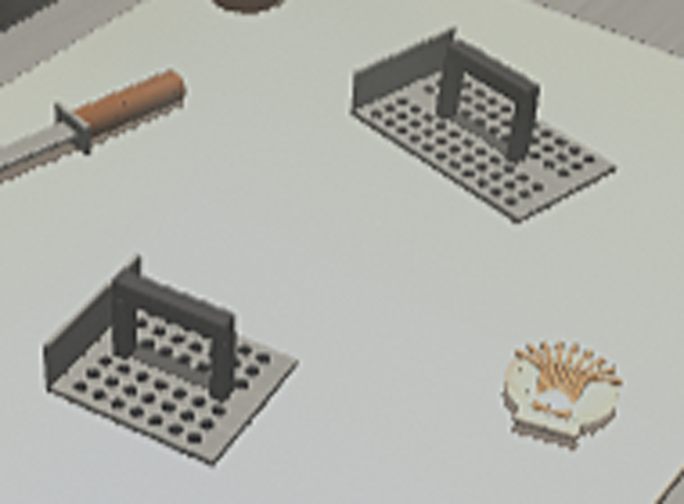

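Cover A at (140,180) is the longer one. Its flange points towards world +x and slightly -y. Next I'll plan in tool axes.

```bash
cat > k.py <<'E'
from h import *
import json,os
def T(p,Rm):
    M=np.eye(4);M[:3,:3]=Rm;M[:3,3]=p;return M
def getcmd():
    if os.path.exists('cmd.npy'): return np.load('cmd.npy')
    st=ctrl.get_state();return T([0.26,0.623,0.231],R.from_quat(st['tcp_rot']).as_matrix())
def rel(tgt,cmd=None):
    cmd=getcmd() if cmd is None else cmd
    D=np.linalg.inv(cmd)@tgt
    return np.r_[D[:3,3]*100, R.from_matrix(D[:3,:3]).as_rotvec(degrees=True)]
def applied(row):
    M=getcmd()@T(np.array(row[:3])/100,R.from_rotvec(row[3:],degrees=True).as_matrix());np.save('cmd.npy',M)
    st=ctrl.get_state();print('cmd',M[:3,3].round(4),'meas',np.round(st['eef_pos'],4),'angerr',R.from_matrix(M[:3,:3].T@R.from_quat(st['tcp_rot']).as_matrix()).as_rotvec(degrees=True).round(2),'q',st['qpos'].round(2),'t',st['time'],'F',st['contact_force'].round(1))
def obj(x,y,z,yaw,pitch=0): # pitch>0: +x end up, deg
    return T([x,y,z],R.from_euler('ZY',[yaw,-pitch],degrees=True).as_matrix())
# tool in cover frame: y down, z along +/-cover y
def toolin(s,h=.033):
    y=np.array([0,0,-1.]);z=np.array([0,s,0.]);x=np.cross(y,z);return T([0,0,h],np.stack([x,y,z],1))
COVER=obj(.533,-.3095,.010,-12.7); TRAY=obj(.541,.2885,.010,-4.2)
E
python3 - <<'E'
from k import *
c=getcmd();print(c.round(3))
for s in(1,-1):
    g=COVER@toolin(s); up=g.copy();up[2,3]=.17
    print(s,g[:3,3],rel(up).round(1))
    v=up.copy();v[:3,3]=[.52,.2,.2];print(rel(v).round(2))
E
```

```text
[[ 0.923 -0.001  0.386  0.26 ]
 [-0.386 -0.002  0.923  0.623]
 [-0.    -1.    -0.002  0.231]
 [ 0.     0.     0.     1.   ]]
1 [ 0.533  -0.3095  0.043 ] [ 61.1   6.2 -75.5   0.1 -10.   -0. ]
[ 4.03e+01  3.14e+00 -2.90e+01  1.00e-01 -9.98e+00 -3.00e-02]
-1 [ 0.533  -0.3095  0.043 ] [ 61.1   6.2 -75.5   0.  170.    0.2]
[ 4.0300e+01  3.1400e+00 -2.9000e+01  4.0000e-02  1.7002e+02  1.5000e-01]
```

>>> {"op": "play_rows", "data": {"steps": [{"tx":40.3,"ty":3,"tz":-29,"ay":-10,"claw":6},{"tx":40.3,"ty":3,"tz":-29,"ay":-10,"claw":6},{"tx":40.3,"ty":3,"tz":-29,"ay":-10,"claw":6},{"tx":40.3,"ty":3,"tz":-29,"ay":-10,"claw":6},{"tx":40.3,"ty":3,"tz":-29,"ay":-10,"claw":6},{"tx":40.3,"ty":3,"tz":-29,"ay":-10,"claw":6},{"tx":40.3,"ty":3,"tz":-29,"ay":-10,"claw":6},{"tx":40.3,"ty":3,"tz":-29,"ay":-10,"claw":6},{"tx":40.3,"ty":3,"tz":-29,"ay":-10,"claw":6},{"tx":40.3,"ty":3,"tz":-29,"ay":-10,"claw":6},{"tx":40.3,"ty":3,"tz":-29,"ay":-10,"claw":6},{"tx":40.3,"ty":3,"tz":-29,"ay":-10,"claw":6}]}}

```text
invalid input at $.steps[0]: expected keys claw, tx, ty, tz, ax, ay, az
```

Run:
```python
from k import *
applied([40.3,3,-29,0,-10,0])
g=COVER@toolin(1); up=g.copy();up[2,3]=.17
print(rel(up).round(2))
```

```text
cmd [0.52   0.2    0.2014] meas [0.2599 0.6224 0.2302] angerr [-0. 10.  0.] q [ 1.02  0.29  1.58  0.    1.28 -0.15] t 0.15 F [-0.6  0.1  0.1]
[ 1.245e+01  3.220e+00 -4.942e+01  1.000e-01  2.000e-02 -4.000e-02]
```

>>> {"op": "play_rows", "data": {"steps": [{"tx":40.3,"ty":3,"tz":-29,"ax":0,"ay":-10,"az":0,"claw":6},{"tx":40.3,"ty":3,"tz":-29,"ax":0,"ay":-10,"az":0,"claw":6},{"tx":40.3,"ty":3,"tz":-29,"ax":0,"ay":-10,"az":0,"claw":6},{"tx":40.3,"ty":3,"tz":-29,"ax":0,"ay":-10,"az":0,"claw":6},{"tx":40.3,"ty":3,"tz":-29,"ax":0,"ay":-10,"az":0,"claw":6},{"tx":40.3,"ty":3,"tz":-29,"ax":0,"ay":-10,"az":0,"claw":6},{"tx":40.3,"ty":3,"tz":-29,"ax":0,"ay":-10,"az":0,"claw":6},{"tx":40.3,"ty":3,"tz":-29,"ax":0,"ay":-10,"az":0,"claw":6},{"tx":40.3,"ty":3,"tz":-29,"ax":0,"ay":-10,"az":0,"claw":6},{"tx":40.3,"ty":3,"tz":-29,"ax":0,"ay":-10,"az":0,"claw":6},{"tx":40.3,"ty":3,"tz":-29,"ax":0,"ay":-10,"az":0,"claw":6},{"tx":40.3,"ty":3,"tz":-29,"ax":0,"ay":-10,"az":0,"claw":6}]}}

```text
time: 1.15
eef_pos: [0.5208, 0.1977, 0.201]
tcp_rot: [0.703, -0.078, 0.078, -0.703]
contact_force: [0.9, 0.5, -0.6]
opening: 0.699
```

```bash
rm cmd.npy
python3 - <<'E'
from k import *
M=T([0.26,0.623,0.231],np.array([[.923,-.001,.386],[-.386,-.002,.923],[0,-1,-.002]]))
# exact start rotation from the first reading
q=[0.69402302,-0.13930172,0.13876966,-0.69258216]
np.save('cmd.npy',T([0.26,0.623,0.231],R.from_quat(q).as_matrix()))
applied([40.3,3,-29,0,-10,0])
g=COVER@toolin(1); up=g.copy();up[2,3]=.17
print(rel(up).round(2))
E
```

```text
cmd [0.52   0.2    0.2015] meas [0.5208 0.1977 0.201 ] angerr [ 0.11  0.02 -0.04] q [ 0.18  0.05  1.9  -0.    1.19 -1.17] t 1.15 F [ 0.9  0.5 -0.6]
[ 1.245e+01  3.240e+00 -4.941e+01  1.200e-01  2.000e-02 -4.000e-02]
```

>>> {"op": "play_rows", "data": {"steps": [{"tx":12,"ty":3,"tz":-48,"ax":0,"ay":0,"az":0,"claw":6},{"tx":12,"ty":3,"tz":-48,"ax":0,"ay":0,"az":0,"claw":6},{"tx":12,"ty":3,"tz":-48,"ax":0,"ay":0,"az":0,"claw":6},{"tx":12,"ty":3,"tz":-48,"ax":0,"ay":0,"az":0,"claw":6},{"tx":12,"ty":3,"tz":-48,"ax":0,"ay":0,"az":0,"claw":6},{"tx":12,"ty":3,"tz":-48,"ax":0,"ay":0,"az":0,"claw":6},{"tx":12,"ty":3,"tz":-48,"ax":0,"ay":0,"az":0,"claw":6},{"tx":12,"ty":3,"tz":-48,"ax":0,"ay":0,"az":0,"claw":6},{"tx":12,"ty":3,"tz":-48,"ax":0,"ay":0,"az":0,"claw":6},{"tx":12,"ty":3,"tz":-48,"ax":0,"ay":0,"az":0,"claw":6},{"tx":12,"ty":3,"tz":-48,"ax":0,"ay":0,"az":0,"claw":6},{"tx":12,"ty":3,"tz":-48,"ax":0,"ay":0,"az":0,"claw":6}]}}

```text
time: 2.15
eef_pos: [0.5314, -0.2972, 0.1709]
tcp_rot: [0.703, -0.078, 0.078, -0.703]
contact_force: [-0.1, -0.4, -0.1]
opening: 0.703
```

Run:
```python
from k import *
applied([12,3,-48,0,0,0])
cap('wrist','wrist1')
W=cloud('wrist1').reshape(-1,3);H=W[(W[:,2]>.06)&(W[:,2]<.078)&(abs(W[:,0]-.53)<.08)&(abs(W[:,1]+.31)<.05)]
print(len(H),cv2.minAreaRect((H[:,:2]*1000).astype(np.float32)),np.median(H[:,2]))
g=COVER@toolin(1);print(rel(g).round(2)); up=g.copy();up[2,3]=.10;print(rel(up).round(2))
```

```text
cmd [ 0.5317 -0.2947  0.1724] meas [ 0.5314 -0.2972  0.1709] angerr [ 0.11  0.05 -0.03] q [-0.68  0.2   1.8  -0.    1.15 -2.02] t 2.15 F [-0.1 -0.4 -0.1]
1022 ((530.68017578125, -311.2886047363281), (12.054167747497559, 69.10814666748047), 77.44476318359375) 0.06828490802801267
[ 0.46 12.94 -1.39  0.12  0.02 -0.04]
[ 0.46  7.24 -1.4   0.12  0.02 -0.04]
```

View pics/wrist1.png

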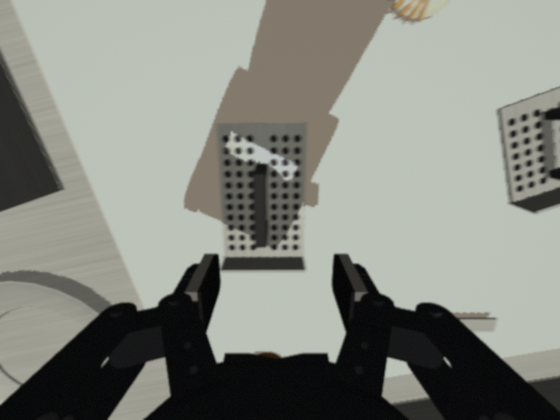

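The handle is lined up with the jaws: handle at (262,205), flange at (262,265). Descending to grasp.

>>> {"op": "play_rows", "data": {"steps": [{"tx":0.4,"ty":4,"tz":-1.45,"ax":0,"ay":0,"az":0,"claw":5},{"tx":0.4,"ty":7,"tz":-1.45,"ax":0,"ay":0,"az":0,"claw":5},{"tx":0.4,"ty":9,"tz":-1.45,"ax":0,"ay":0,"az":0,"claw":5},{"tx":0.4,"ty":11,"tz":-1.45,"ax":0,"ay":0,"az":0,"claw":5},{"tx":0.4,"ty":12.5,"tz":-1.45,"ax":0,"ay":0,"az":0,"claw":5},{"tx":0.4,"ty":12.9,"tz":-1.45,"ax":0,"ay":0,"az":0,"claw":5},{"tx":0.4,"ty":12.9,"tz":-1.45,"ax":0,"ay":0,"az":0,"claw":5},{"tx":0.4,"ty":12.9,"tz":-1.45,"ax":0,"ay":0,"az":0,"claw":5}]}}

```text
time: 2.87
eef_pos: [0.533, -0.3098, 0.0429]
tcp_rot: [0.703, -0.078, 0.078, -0.703]
contact_force: [-1.0, 0.7, 0.4]
opening: 0.584
```

Run:
```python
from k import *
applied([.4,12.9,-1.45,0,0,0])
cap('wrist','wrist2')
```

```text
cmd [ 0.5322 -0.31    0.0434] meas [ 0.533  -0.3098  0.0429] angerr [ 0.1  -0.01 -0.07] q [-0.69  0.38  1.84 -0.    0.93 -2.04] t 2.8667 F [-1.   0.7  0.4]
```

View pics/wrist2.png

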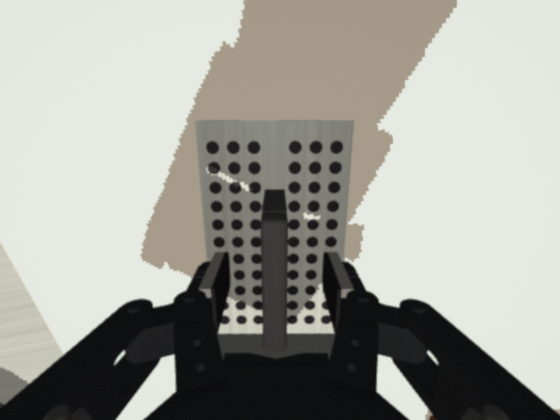

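The handle is centred between the pads, at column 275. Closing.

>>> {"op": "play_rows", "data": {"grip_force": 90, "steps": [{"tx":0,"ty":0,"tz":0,"ax":0,"ay":0,"az":0,"claw":0},{"tx":0,"ty":0,"tz":0,"ax":0,"ay":0,"az":0,"claw":0},{"tx":0,"ty":0,"tz":0,"ax":0,"ay":0,"az":0,"claw":0},{"tx":0,"ty":0,"tz":0,"ax":0,"ay":0,"az":0,"claw":0},{"tx":0,"ty":0,"tz":0,"ax":0,"ay":0,"az":0,"claw":0},{"tx":0,"ty":0,"tz":0,"ax":0,"ay":0,"az":0,"claw":0},{"tx":0,"ty":0,"tz":0,"ax":0,"ay":0,"az":0,"claw":0},{"tx":0,"ty":0,"tz":0,"ax":0,"ay":0,"az":0,"claw":0}]}}

```text
time: 3.58
eef_pos: [0.5333, -0.3103, 0.0435]
tcp_rot: [0.703, -0.078, 0.079, -0.702]
contact_force: [-0.8, 0.5, 5.7]
opening: 0.12
```

>>> {"op": "play_rows", "data": {"steps": [{"tx":0,"ty":-0.5,"tz":0,"ax":0,"ay":0,"az":0,"claw":0},{"tx":0,"ty":-2,"tz":0,"ax":0,"ay":0,"az":0,"claw":0},{"tx":0,"ty":-5,"tz":0,"ax":0,"ay":0,"az":0,"claw":0},{"tx":0,"ty":-8,"tz":0,"ax":0,"ay":0,"az":0,"claw":0},{"tx":0,"ty":-11,"tz":0,"ax":0,"ay":0,"az":0,"claw":0},{"tx":0,"ty":-14,"tz":0,"ax":0,"ay":0,"az":0,"claw":0},{"tx":0,"ty":-15,"tz":0,"ax":0,"ay":0,"az":0,"claw":0},{"tx":0,"ty":-15,"tz":0,"ax":0,"ay":0,"az":0,"claw":0}]}}

```text
time: 4.25
eef_pos: [0.5339, -0.3107, 0.1953]
tcp_rot: [0.704, -0.076, 0.08, -0.702]
contact_force: [0.4, -0.3, -2.8]
opening: 0.123
```

Run:
```python
from k import *
applied([0,-15,0,0,0,0])
print(ctrl.get_state()['opening'])
cap('wrist','wrist3')
```

```text
cmd [ 0.5324 -0.3097  0.1934] meas [ 0.5339 -0.3107  0.1953] angerr [-0.03 -0.   -0.34] q [-0.69  0.19  1.76 -0.    1.19 -2.04] t 4.25 F [ 0.4 -0.3 -2.8]
0.12259150713988469
```

View pics/wrist3.png

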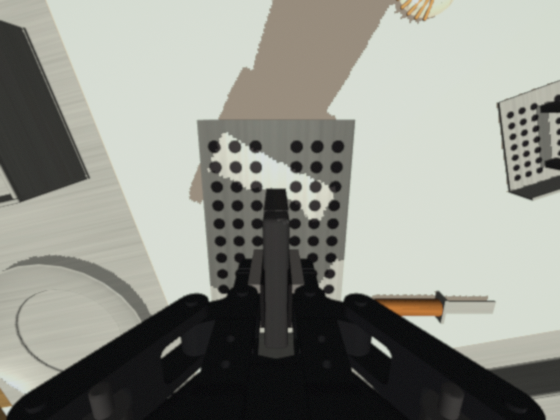

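Grasped: opening is about 0.12, with the handle at (275,270). Next I'll work out the insertion waypoints.

```bash
cat >> k.py <<'E'
G=toolin(1,.0334)
def via(hx,hz,p,hy=0):
    r=np.radians(p)
    C=T([hx+.075*np.cos(r),hy,hz+.075*np.sin(r)],R.from_euler('Y',-p,degrees=True).as_matrix())
    return TRAY@C@G
E
python3 - <<'E'
from k import *
for a in [(-.03,.12,20),(-.03,.12,0)]:
    print(a,via(*a)[:3,3],rel(via(*a)).round(2))
E
```

```text
(-0.03, 0.12, 20) [0.56997545 0.28637218 0.18703724] [ -9.42   0.52  58.98   1.59  -8.37 -20.01]
(-0.03, 0.12, 0) [0.58587915 0.28520428 0.1634    ] [-7.840e+00  2.890e+00  5.922e+01  1.100e-01 -8.480e+00 -5.000e-02]
```

>>> {"op": "play_rows", "data": {"steps": [{"tx":-1,"ty":0,"tz":2,"ax":0,"ay":0,"az":0,"claw":0},{"tx":-1,"ty":0,"tz":5,"ax":0,"ay":0,"az":0,"claw":0},{"tx":-2,"ty":0,"tz":9,"ax":0,"ay":-2,"az":0,"claw":0},{"tx":-3,"ty":0,"tz":13,"ax":0,"ay":-4,"az":0,"claw":0},{"tx":-4,"ty":0,"tz":17,"ax":0,"ay":-6,"az":0,"claw":0},{"tx":-5,"ty":0,"tz":21,"ax":0,"ay":-8.5,"az":0,"claw":0},{"tx":-6,"ty":0,"tz":25,"ax":0,"ay":-8.5,"az":0,"claw":0},{"tx":-7,"ty":0,"tz":29,"ax":0,"ay":-8.5,"az":0,"claw":0},{"tx":-8,"ty":0,"tz":33,"ax":0,"ay":-8.5,"az":0,"claw":0},{"tx":-8,"ty":0,"tz":37,"ax":0,"ay":-8.5,"az":0,"claw":0},{"tx":-8,"ty":0,"tz":40,"ax":0,"ay":-8.5,"az":0,"claw":0},{"tx":-8,"ty":0,"tz":40,"ax":0,"ay":-8.5,"az":0,"claw":0}]}}

```text
time: 5.3
eef_pos: [0.5406, 0.103, 0.1884]
tcp_rot: [-0.706, 0.026, -0.022, 0.708]
contact_force: [-0.7, -0.5, -2.4]
opening: 0.12
```

Run:
```python
from k import *
applied([-8,0,40,0,-8.5,0])
for a in [(-.03,.12,20)]:
    print(a,via(*a)[:3,3],rel(via(*a)).round(2))
```

```text
cmd [0.5422 0.0981 0.1926] meas [0.5406 0.103  0.1884] angerr [ 0.24 -0.29  0.29] q [ 0.    0.06  1.92  0.    1.17 -1.5 ] t 5.3 F [-0.7 -0.5 -2.4]
(-0.03, 0.12, 20) [0.56997545 0.28637218 0.18703724] [  1.4    0.52  18.98   0.11   0.04 -20.06]
```

>>> {"op": "play_rows", "data": {"steps": [{"tx":0,"ty":0,"tz":4,"ax":0,"ay":0,"az":-5,"claw":0},{"tx":0.5,"ty":0.5,"tz":8,"ax":0,"ay":0,"az":-10,"claw":0},{"tx":1,"ty":0.5,"tz":12,"ax":0,"ay":0,"az":-15,"claw":0},{"tx":1.4,"ty":0.5,"tz":15,"ax":0,"ay":0,"az":-20,"claw":0},{"tx":1.4,"ty":0.5,"tz":17,"ax":0,"ay":0,"az":-20,"claw":0},{"tx":1.4,"ty":0.5,"tz":19,"ax":0,"ay":0,"az":-20,"claw":0},{"tx":1.4,"ty":0.5,"tz":19,"ax":0,"ay":0,"az":-20,"claw":0},{"tx":1.4,"ty":0.5,"tz":19,"ax":0,"ay":0,"az":-20,"claw":0},{"tx":1.4,"ty":0.5,"tz":19,"ax":0,"ay":0,"az":-20,"claw":0}]}}

```text
time: 6.05
eef_pos: [0.5689, 0.2853, 0.1843]
tcp_rot: [0.702, 0.096, 0.146, -0.691]
contact_force: [0.7, -1.1, -2.3]
opening: 0.121
```

Run:
```python
from k import *
applied([1.4,.5,19,0,0,-20])
for n in('scene','side'):cap(n,n+'4')
a=load('scene4')[1][130:340,330:560];b=load('side4')[1][180:400,40:290]
cv2.imwrite('pics/4.png',np.hstack([cv2.resize(a,(400,365)),cv2.resize(b,(400,365))]))
for t,(x0,y0,x1,y1) in {'scene4':(330,100,540,330),'side4':(40,180,290,400)}.items():
    W=cloud(t); C=np.linalg.inv(via(-.03,.12,20)@np.linalg.inv(G))
    P=W[y0:y1,x0:x1].reshape(-1,3);P=P[~np.isnan(P[:,0])];L=P@C[:3,:3].T+C[:3,3]
    Q=L[(abs(L[:,2]-.004)<.008)&(abs(L[:,0])<.1)&(abs(L[:,1])<.07)]
    print(t,len(Q),np.percentile(Q,[1,50,99],axis=0).round(4).tolist())
    A=np.c_[Q[:,:2],np.ones(len(Q))];print('plane',np.linalg.lstsq(A,Q[:,2],rcond=None)[0])
    print(cv2.minAreaRect((Q[:,:2]*1000).astype(np.float32)))
for a in [(-.035,.06,20),(-.035,.026,20),(-.076,.026,20)]: print(a,rel(via(*a)).round(2))
```

```text
cmd [0.57   0.2866 0.1873] meas [0.5689 0.2853 0.1843] angerr [-0.04  0.01  0.22] q [ 0.36  0.11  1.9  -0.2   0.83 -1.02] t 6.05 F [ 0.7 -1.1 -2.3]
scene4 1980 [[-0.0749, -0.0461, -0.0013], [-0.0031, 0.0042, 0.0034], [0.0742, 0.0423, 0.0115]]
plane [ 0.01431356 -0.00311675  0.00385438]
((-1.1382522583007812, -1.7998046875), (153.2084197998047, 90.11670684814453), 0.16618268191814423)
side4 4436 [[-0.0768, -0.0454, -0.0005], [-0.0328, 0.01, 0.0022], [0.0544, 0.0437, 0.0049]]
plane [-0.0067228  -0.00266622  0.00199496]
((-3.4249801635742188, -1.2365531921386719), (148.76271057128906, 90.61902618408203), 0.09973905980587006)
(-0.035, 0.06, 20) [-2.52  5.49 -0.01  0.1   0.06 -0.06]
(-0.035, 0.026, 20) [-3.68  8.69 -0.    0.1   0.06 -0.06]
(-0.076, 0.026, 20) [-7.54  7.29 -0.    0.1   0.06 -0.06]
```

View pics/4.png

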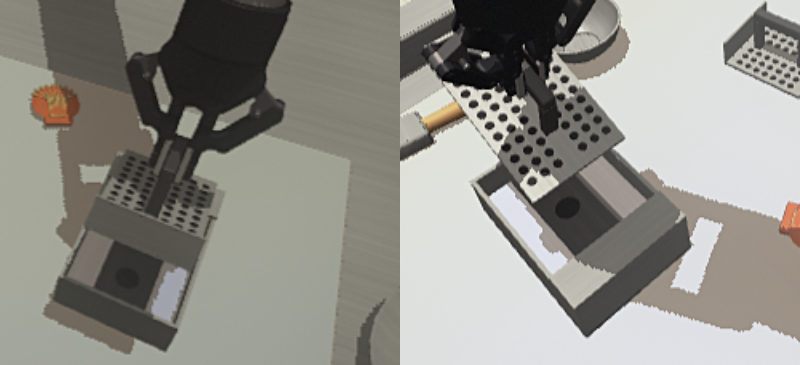

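The cover is held tilted above the tray, flange raised, and within about 2 mm of plan. Lowering it.

>>> {"op": "play_rows", "data": {"steps": [{"tx":-1,"ty":2,"tz":0,"ax":0,"ay":0,"az":0,"claw":0},{"tx":-1.8,"ty":4,"tz":0,"ax":0,"ay":0,"az":0,"claw":0},{"tx":-2.5,"ty":5.4,"tz":0,"ax":0,"ay":0,"az":0,"claw":0},{"tx":-2.5,"ty":5.4,"tz":0,"ax":0,"ay":0,"az":0,"claw":0},{"tx":-2.5,"ty":5.4,"tz":0,"ax":0,"ay":0,"az":0,"claw":0}]}}

```text
time: 6.57
eef_pos: [0.5646, 0.2856, 0.1267]
tcp_rot: [0.701, 0.096, 0.148, -0.691]
contact_force: [-1.0, 0.3, -2.4]
opening: 0.119
```

Run:
```python
from k import *
applied([-2.5,5.4,0,0,0,0])
for a in [(-.035,.026,20),(-.035,.028,20),(-.076,.028,20)]: print(a,rel(via(*a)).round(2))
```

```text
cmd [0.5649 0.2868 0.128 ] meas [0.5646 0.2856 0.1267] angerr [0.01 0.07 0.09] q [ 0.37  0.17  1.95 -0.22  0.72 -0.99] t 6.5667 F [-1.   0.3 -2.4]
(-0.035, 0.026, 20) [-1.18  3.29 -0.    0.1   0.06 -0.06]
(-0.035, 0.028, 20) [-1.11  3.1  -0.    0.1   0.06 -0.06]
(-0.076, 0.028, 20) [-4.97  1.7  -0.    0.1   0.06 -0.06]
```

>>> {"op": "play_rows", "data": {"steps": [{"tx":-0.4,"ty":1.2,"tz":0.1,"ax":0,"ay":0,"az":0,"claw":0},{"tx":-0.8,"ty":2.2,"tz":0.1,"ax":0,"ay":0,"az":0,"claw":0},{"tx":-1.1,"ty":3.1,"tz":0.1,"ax":0,"ay":0,"az":0,"claw":0},{"tx":-1.1,"ty":3.1,"tz":0.1,"ax":0,"ay":0,"az":0,"claw":0},{"tx":-1.1,"ty":3.1,"tz":0.1,"ax":0,"ay":0,"az":0,"claw":0}]}}

```text
time: 6.98
eef_pos: [0.5649, 0.2875, 0.0938]
tcp_rot: [0.701, 0.097, 0.147, -0.691]
contact_force: [-0.5, -0.4, -3.1]
opening: 0.123
```

Run:
```python
from k import *
applied([-1.1,3.1,.1,0,0,0])
for n in('scene','side'):cap(n,n+'5')
a=load('scene5')[1][130:340,330:560];b=load('side5')[1][200:400,50:278]
cv2.imwrite('pics/5.png',np.hstack([cv2.resize(a,(400,365)),cv2.resize(b,(400,365))]))
for t,(x0,y0,x1,y1) in {'scene5':(330,100,540,340),'side5':(40,180,290,400)}.items():
    W=cloud(t); C=np.linalg.inv(via(-.035,.028,20)@np.linalg.inv(G))
    P=W[y0:y1,x0:x1].reshape(-1,3);P=P[~np.isnan(P[:,0])];L=P@C[:3,:3].T+C[:3,3]
    Q=L[(abs(L[:,2]-.004)<.006)&(abs(L[:,0])<.07)&(abs(L[:,1])<.048)]
    A=np.c_[Q[:,:2],np.ones(len(Q))];print('plane',np.linalg.lstsq(A,Q[:,2],rcond=None)[0])
    print(cv2.minAreaRect((Q[:,:2]*1000).astype(np.float32)))
for a in [(-.06,.028,20),(-.076,.028,20)]: print(a,rel(via(*a)).round(2))
```

```text
cmd [0.5652 0.2878 0.0951] meas [0.5649 0.2875 0.0938] angerr [0.05 0.01 0.06] q [ 0.37  0.22  1.96 -0.24  0.66 -0.96] t 6.9833 F [-0.5 -0.4 -3.1]
plane [-0.00363853 -0.00371781  0.00444368]
((-17.622394561767578, -0.1348876953125), (104.29147338867188, 90.01288604736328), 0.18469825387001038)
plane [-0.0036965  -0.00142399  0.00336477]
((-0.014892578125, 1.0549354553222656), (90.99909210205078, 139.8751983642578), 89.99274444580078)
(-0.06, 0.028, 20) [-2.36 -0.85 -0.1   0.1   0.06 -0.06]
(-0.076, 0.028, 20) [-3.87 -1.4  -0.1   0.1   0.06 -0.06]
```

View pics/5.png

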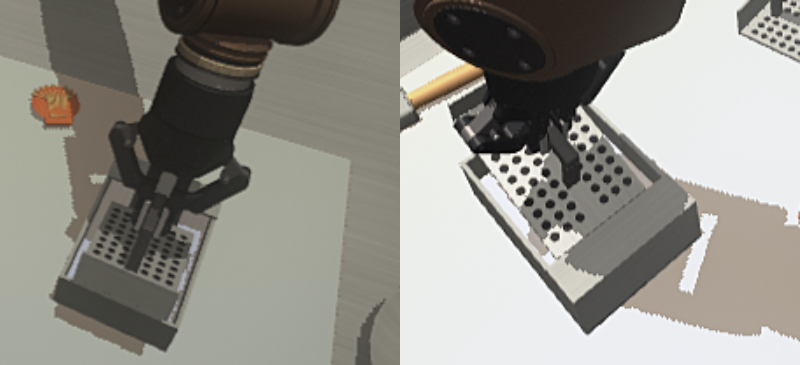

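The plain end is down inside the opening, there's no contact force, and it's centred in y. Sliding it under the lip.

>>> {"op": "play_rows", "data": {"steps": [{"tx":-0.9,"ty":-0.3,"tz":0,"ax":0,"ay":0,"az":0,"claw":0},{"tx":-1.7,"ty":-0.6,"tz":0,"ax":0,"ay":0,"az":0,"claw":0},{"tx":-2.4,"ty":-0.85,"tz":0,"ax":0,"ay":0,"az":0,"claw":0},{"tx":-3.1,"ty":-1.1,"tz":0,"ax":0,"ay":0,"az":0,"claw":0},{"tx":-3.8,"ty":-1.35,"tz":0,"ax":0,"ay":0,"az":0,"claw":0},{"tx":-3.8,"ty":-1.35,"tz":0,"ax":0,"ay":0,"az":0,"claw":0},{"tx":-3.8,"ty":-1.35,"tz":0,"ax":0,"ay":0,"az":0,"claw":0},{"tx":-3.8,"ty":-1.35,"tz":0,"ax":0,"ay":0,"az":0,"claw":0}]}}

```text
time: 7.75
eef_pos: [0.5256, 0.291, 0.0952]
tcp_rot: [0.7, 0.098, 0.148, -0.692]
contact_force: [-0.8, 0.1, -3.0]
opening: 0.119
```

Run:
```python
from k import *
applied([-3.8,-1.35,0,0,0,0])
for n in('scene','side'):cap(n,n+'6')
a=load('scene6')[1][130:340,330:560];b=load('side6')[1][200:400,50:278]
cv2.imwrite('pics/6.png',np.hstack([cv2.resize(a,(400,365)),cv2.resize(b,(400,365))]))
for hz,p in [(.027,15),(.025,10),(.024,5),(.022,0),(.021,0)]: print(hz,p,rel(via(-.076,hz,p)).round(2))
```

```text
cmd [0.525  0.2907 0.0948] meas [0.5256 0.291  0.0952] angerr [ 0.13  0.03 -0.11] q [ 0.4   0.15  2.04 -0.26  0.65 -0.91] t 7.75 F [-0.8  0.1 -3. ]
0.027 15 [ 0.16  0.71 -0.1   0.1   0.05  4.94]
0.025 10 [ 0.3   1.59 -0.1   0.1   0.05  9.94]
0.024 5 [ 0.41  2.38 -0.1   0.1   0.04 14.94]
0.022 0 [ 0.42  3.28 -0.1   0.11  0.04 19.94]
0.021 0 [ 0.39  3.38 -0.1   0.11  0.04 19.94]
```

View pics/6.png

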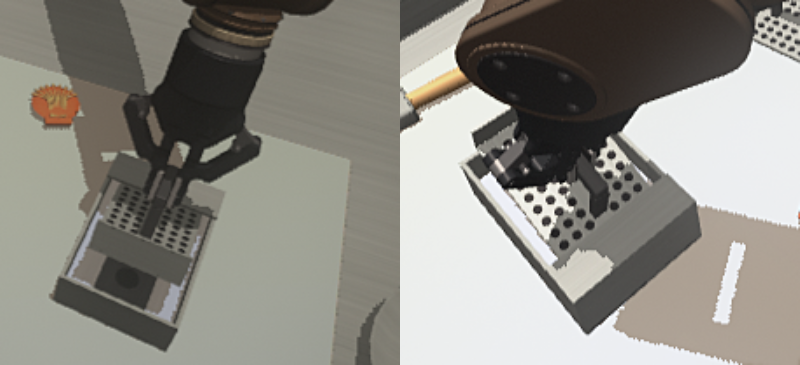

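The plain end is now under the lip, hidden in the side view at about (610,240), with the flange still raised. Swinging it down.

>>> {"op": "play_rows", "data": {"steps": [{"tx":0.1,"ty":0.35,"tz":0,"ax":0,"ay":0,"az":2.5,"claw":0},{"tx":0.2,"ty":0.7,"tz":0,"ax":0,"ay":0,"az":5,"claw":0},{"tx":0.25,"ty":1.15,"tz":0,"ax":0,"ay":0,"az":7.5,"claw":0},{"tx":0.3,"ty":1.6,"tz":0,"ax":0,"ay":0,"az":10,"claw":0},{"tx":0.35,"ty":2,"tz":0,"ax":0,"ay":0,"az":12.5,"claw":0},{"tx":0.4,"ty":2.4,"tz":0,"ax":0,"ay":0,"az":15,"claw":0},{"tx":0.4,"ty":2.8,"tz":0,"ax":0,"ay":0,"az":17.5,"claw":0},{"tx":0.4,"ty":3.2,"tz":0,"ax":0,"ay":0,"az":20,"claw":0},{"tx":0.4,"ty":3.3,"tz":0,"ax":0,"ay":0,"az":20,"claw":0},{"tx":0.4,"ty":3.3,"tz":0,"ax":0,"ay":0,"az":20,"claw":0}]}}

```text
time: 8.68
eef_pos: [0.5411, 0.2893, 0.0647]
tcp_rot: [0.707, -0.026, 0.026, -0.707]
contact_force: [-0.1, -0.1, -3.5]
opening: 0.124
```

```bash
cat > chk.py <<'E'
from k import *
import sys
n=sys.argv[1]
for c in('scene','side'):cap(c,c+n)
a=load('scene'+n)[1][130:340,330:560];b=load('side'+n)[1][200:400,50:278]
cv2.imwrite(f'pics/{n}.png',np.hstack([cv2.resize(a,(400,365)),cv2.resize(b,(400,365))]))
C=np.linalg.inv(TRAY)
for t,(x0,y0,x1,y1) in {'scene'+n:(330,180,540,340),'side'+n:(40,180,290,400)}.items():
    W=cloud(t);P=W[y0:y1,x0:x1].reshape(-1,3);P=P[~np.isnan(P[:,0])];L=P@C[:3,:3].T+C[:3,3]
    Q=L[(L[:,2]>.016)&(L[:,2]<.032)&(abs(L[:,0])<.07)&(abs(L[:,1])<.038)]
    A=np.c_[Q[:,:2],np.ones(len(Q))];print(t,len(Q),'plane tray frame',np.linalg.lstsq(A,Q[:,2],rcond=None)[0].round(4))
    F=L[(L[:,2]>.035)&(L[:,2]<.052)&(L[:,0]>.06)&(L[:,0]<.082)&(abs(L[:,1])<.048)];print('flange x',np.percentile(F[:,0],[5,50,95]).round(4),'y',np.percentile(F[:,1],[1,99]).round(4),len(F))
E
python3 - <<'E'
from k import *
applied([.4,3.3,0,0,0,20])
E
python3 chk.py 7
```

```text
cmd [0.5399 0.2895 0.0652] meas [0.5411 0.2893 0.0647] angerr [ 0.09  0.04 -0.11] q [ 0.33  0.34  1.84 -0.    0.96 -1.17] t 8.6833 F [-0.1 -0.1 -3.5]
scene7 1518 plane tray frame [-0.001  -0.0024  0.0267]
flange x [0.073  0.0742 0.0753] y [-0.0436  0.0442] 304
side7 1600 plane tray frame [-0.0036  0.0009  0.0253]
flange x [0.07   0.0713 0.0725] y [0.0044 0.046 ] 51
```

View pics/7.png

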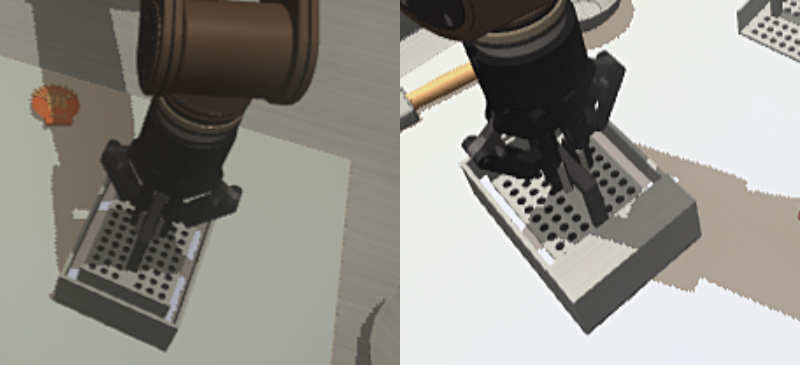

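The cover lies flat, about 1–2 mm above the ledges, flange outer face at x ≈ 74 mm in the tray frame. Lowering to contact.

>>> {"op": "play_rows", "data": {"steps": [{"tx":0,"ty":0.05,"tz":0,"ax":0,"ay":0,"az":0,"claw":0},{"tx":0,"ty":0.1,"tz":0,"ax":0,"ay":0,"az":0,"claw":0},{"tx":0,"ty":0.1,"tz":0,"ax":0,"ay":0,"az":0,"claw":0},{"tx":0,"ty":0.1,"tz":0,"ax":0,"ay":0,"az":0,"claw":0}]}}

```text
time: 9.12
eef_pos: [0.5401, 0.2898, 0.0643]
tcp_rot: [-0.707, 0.026, -0.026, 0.707]
contact_force: [0.7, 0.3, -3.5]
opening: 0.124
```

>>> {"op": "play_rows", "data": {"steps": [{"tx":0,"ty":0.05,"tz":0,"ax":0,"ay":0,"az":0,"claw":0},{"tx":0,"ty":0.1,"tz":0,"ax":0,"ay":0,"az":0,"claw":0},{"tx":0,"ty":0.1,"tz":0,"ax":0,"ay":0,"az":0,"claw":0},{"tx":0,"ty":0.1,"tz":0,"ax":0,"ay":0,"az":0,"claw":0}]}}

```text
time: 9.45
eef_pos: [0.5404, 0.2897, 0.0636]
tcp_rot: [-0.707, 0.026, -0.026, 0.707]
contact_force: [-1.4, -0.0, -0.1]
opening: 0.12
```

The load has come off (−3.5 → −0.1 N), so the cover rests on the ledges. Releasing.

>>> {"op": "play_rows", "data": {"steps": [{"tx":0,"ty":0,"tz":0,"ax":0,"ay":0,"az":0,"claw":2},{"tx":0,"ty":0,"tz":0,"ax":0,"ay":0,"az":0,"claw":4},{"tx":0,"ty":0,"tz":0,"ax":0,"ay":0,"az":0,"claw":4},{"tx":0,"ty":0,"tz":0,"ax":0,"ay":0,"az":0,"claw":4},{"tx":0,"ty":0,"tz":0,"ax":0,"ay":0,"az":0,"claw":4},{"tx":0,"ty":0,"tz":0,"ax":0,"ay":0,"az":0,"claw":4}]}}

```text
time: 9.95
eef_pos: [0.5405, 0.2897, 0.0633]
tcp_rot: [-0.707, 0.026, -0.026, 0.707]
contact_force: [0.4, 0.4, -0.4]
opening: 0.469
```

>>> {"op": "play_rows", "data": {"steps": [{"tx":0,"ty":-1,"tz":0,"ax":0,"ay":0,"az":0,"claw":4},{"tx":0,"ty":-3,"tz":0,"ax":0,"ay":0,"az":0,"claw":4},{"tx":0,"ty":-6,"tz":0,"ax":0,"ay":0,"az":0,"claw":4},{"tx":0,"ty":-9,"tz":0,"ax":0,"ay":0,"az":0,"claw":4},{"tx":0,"ty":-12,"tz":0,"ax":0,"ay":0,"az":0,"claw":4},{"tx":0,"ty":-15,"tz":0,"ax":0,"ay":0,"az":0,"claw":4},{"tx":0,"ty":-15,"tz":-4,"ax":0,"ay":0,"az":0,"claw":4},{"tx":0,"ty":-15,"tz":-8,"ax":0,"ay":0,"az":0,"claw":4},{"tx":0,"ty":-15,"tz":-12,"ax":0,"ay":0,"az":0,"claw":4},{"tx":0,"ty":-15,"tz":-15,"ax":0,"ay":0,"az":0,"claw":4},{"tx":0,"ty":-15,"tz":-15,"ax":0,"ay":0,"az":0,"claw":4}]}}

```text
time: 10.87
eef_pos: [0.5293, 0.1358, 0.2142]
tcp_rot: [0.707, -0.027, 0.028, -0.706]
contact_force: [-0.1, 0.0, 0.1]
opening: 0.469
```

```bash
python3 chk.py 8
python3 - <<'E'
from k import *
C=np.linalg.inv(TRAY)
for t,bx in(('scene8',(330,180,540,340)),('side8',(40,180,290,400))):
    x0,y0,x1,y1=bx;W=cloud(t)[y0:y1,x0:x1].reshape(-1,3);W=W[~np.isnan(W[:,0])];L=W@C[:3,:3].T+C[:3,3]
    H=L[(L[:,2]>.072)&(L[:,2]<.09)&(abs(L[:,0])<.08)&(abs(L[:,1])<.05)];print(t,len(H),cv2.minAreaRect((H[:,:2]*1000).astype(np.float32)),np.median(H[:,2]))
W=cloud('side8')[172:245,235:320].reshape(-1,3);H=W[(W[:,2]>.064)&(W[:,2]<.08)];print('short',cv2.minAreaRect((H[:,:2]*1000).astype(np.float32)))
E
```

```text
scene8 2010 plane tray frame [-0.0002 -0.0005  0.0257]
flange x [0.0722 0.0735 0.0747] y [-0.0432  0.0444] 298
side8 2154 plane tray frame [-0.0014  0.0009  0.0242]
flange x [0.0697 0.071  0.0721] y [-0.042   0.0461] 434
scene8 253 ((-1.428131103515625, 0.4035625457763672), (72.77290344238281, 11.785094261169434), 0.04006339982151985) 0.08005099174155841
side8 392 ((-1.4417686462402344, 1.8698749542236328), (71.29346466064453, 12.068416595458984), 0.13560321927070618) 0.07849416461088138
short ((543.3031616210938, -10.771413803100586), (69.30973052978516, 13.370706558227539), 6.444452285766602)
```

View pics/8.png

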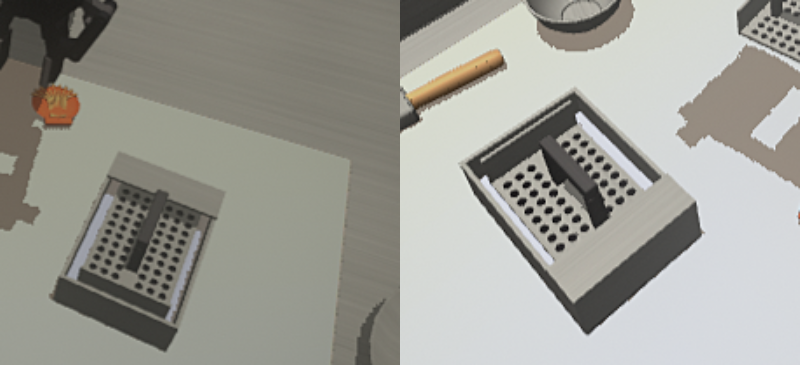

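Both pictures show the cover lying flat in the tray with its plain end under the lip. The gripper is clear and the shorter cover hasn't moved.

```bash
python3 -c "
from plant import ctrl
print(ctrl.sign_off())"
```

```text
the job is handed in; nothing more can be done
None
```

The longer cover is in the tray and the job is handed in at about 11 s of the 43 s allowed; no verdict was reported. I gripped the cover by its handle and lowered it tilted about 20°. I then slid the plain end under the lip, swung the flange down onto the ledges, let go and backed off.

Last checks from the scene and side cameras after release:
- **Position:** the cover's centre is at about x = −1.4 mm in the tray frame, so the plain end is about 25 mm under the lip. It is 0.4 to 1.9 mm off the tray's middle line.
- **Height and angle:** the underside is 20 to 22 mm high, against ledges at 20 mm. It is flat within 0.002 rad and lined up with the tray within 0.3°.
- **Shorter cover:** it measures within 0.3 mm of where it began.
- **Contact:** the gripper is clear, and the force on the tool reads about zero.

The two cameras disagree by about 1.5 mm in height and sideways position, and by 2.5 mm on where the flange is. That is roughly the stated calibration error and well inside the limits. No check failed.

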